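# Find the canister that holds the scale weight

### The job

The kitchen scale's brass weight is shut inside one of the three identical smoked-glass canisters: feel which one is clearly heavier by lifting them, and stand that canister upright on the cork trivet, about in the middle so that its whole base is on the cork. Leave the other two standing where they were (put back any you lifted), keep the canisters upright and set them down without dropping them, and leave everything else on the sill undisturbed.

Things in the scene. Friction and masses are not known exactly. Their poses are not given: they have to be found in the camera images.
- canister_a: Canister of opaque dark smoked glass, all three alike: body 74 mm in diameter, 90 mm tall; screwed-on steel lid, 77 mm in diameter, from 90 to 100 mm; on it an upright steel knob 32 mm in diameter, 34 mm tall (top at 134 mm), strong enough to lift by. Loose; weighs 0.2 to 0.3 kg, and 0.45 to 0.55 kg more with the brass weight inside. Origin: centre of its underside, z up.
- canister_b: Canister of opaque dark smoked glass, all three alike: body 74 mm in diameter, 90 mm tall; screwed-on steel lid, 77 mm in diameter, from 90 to 100 mm; on it an upright steel knob 32 mm in diameter, 34 mm tall (top at 134 mm), strong enough to lift by. Loose; weighs 0.2 to 0.3 kg, and 0.45 to 0.55 kg more with the brass weight inside. Origin: centre of its underside, z up.
- canister_c: Canister of opaque dark smoked glass, all three alike: body 74 mm in diameter, 90 mm tall; screwed-on steel lid, 77 mm in diameter, from 90 to 100 mm; on it an upright steel knob 32 mm in diameter, 34 mm tall (top at 134 mm), strong enough to lift by. Loose; weighs 0.2 to 0.3 kg, and 0.45 to 0.55 kg more with the brass weight inside. Origin: centre of its underside, z up.
- trivet: Round cork trivet, 124 mm in diameter and 12 mm thick, fixed to the sill. Origin: centre of its underside (top at +12 mm).
- poacher: Bystander: open cast aluminium egg poacher cup, 88 mm across the rim, 34 mm tall, with a 26 mm flat tab along its +x. Loose. Origin: centre of its underside.
- egg_cup_1: Bystander: orange melamine egg cup, 50 mm across, 62 mm tall, loose and light. Origin: centre of its underside.
- egg_cup_2: Bystander: orange melamine egg cup, 50 mm across, 62 mm tall, loose and light. Origin: centre of its underside.
- timer: Bystander: chrome kitchen timer with a round plunger on top, 90 mm across, 78 mm tall, fixed. Origin: centre of its underside.
- mug: Bystander: cream mug, 76 mm across, 85 mm tall, handle towards its +y, loose. Origin: centre of its underside.
- mill: Bystander: turned wooden pepper mill, 54 mm across, 138 mm tall, loose. Origin: centre of its underside.
- spoon: Bystander: wooden spoon lying flat along its x axis, about 200 mm long, loose.
Not all that is in view belongs to the job. What is shaped like the canister_a but blue or purple is not meant.

How it is judged:
By the outcome, as a careful person would: the job done as asked, in the order asked, and still so for the second after the job is handed in, with the robot touching nothing.
It also fails if it takes over 64 s, if anything falls off the work surface, if the arm or the gripper's body presses on something with over 40 N, if the wrist force passes 120 N, or if a joint passes its speed limit or range.

### The arm

A 6-joint arm with a two-finger parallel gripper is mounted at the origin on the work surface. World frame = base frame: x ahead of the robot, y to its left, z up, the work surface at z = 0. Lengths are in m, angles in degrees, forces in N, time in s.
With the tool pointing down it reaches from about 0.4 to 0.825 m from the base axis. Payload 7 kg.
Tool frame: the origin (TCP) lies midway between the tips of the shut fingers; the grasp point (between the pads) lies r.tcp_to_grasp behind it (r.tcp_to_grasp is the distance from the TCP to the grasp point, in m); x points along the fingers, y is the direction in which the jaws open and shut, and the axes are right-handed (so a half turn about x gives the same grasp; the last joint's range is limited). The gripper opens to 88 mm and grips with 3 to 60 N. Pads are 19 mm wide; open, the fingers measure 130 mm over their backs; the gripper's body (78 mm by 193 mm) begins 47 mm behind the grasp point.
Start: joints at [16.507, 20.546, 0.682, 0, -70.136, -16.507], TCP at [0.675, -0, 0.227] pointing down, gripper open.
Joint ranges: [-176.03, 176.03], [-82.01, 121.73], [-58.28, 71.71], [-173.87, 95.51], [-174.79, -0.11], [-173.66, 173.66]. Speed limits (degrees/s): [136.94, 136.94, 172.46, 180, 180, 180].

### API

Orientations are given as [roll, pitch, yaw] about the fixed x, y, z axes, in that order (R = Rz(yaw) Ry(pitch) Rx(roll)).
In Python, from plant import r gives the robot as it stands.
- The arm moves only by the tool carry_out, never from a script. Its argument "moves" is a list of rows, each a list of 7 numbers: the shift along the world's x, y, z in mm, then the turn, a rotation vector about the world's x, y, z in rad, then the opening in per cent of the stroke, from 0 (shut) to 100 (fully open). In form: [[x, y, z, wx, wy, wz, claw], ...]. A call has 1 to 5 rows; each row is the pose to reach, as a shift and turn from the pose commanded when the call began; what a row does not reach only later rows make up. A row lasts 1/10 s, in which the tool goes at most 50 mm and 8.59 degrees, less where a joint would pass 70% of its speed; a pose out of reach is approached as far as the arm can. A call with a gripper value outside its range is refused whole. The fingers move at their own pace and stop on an object; "squeeze" is the grip in N (left out, the last holds). Time passes only in rows, so rows that repeat a pose let the fingers close. It gives the time, the measured TCP pose, the force and the opening at its end, in the units of the state.
- r.get_state(): the state, without advancing time (a new reading comes with each control period).
- r.capture(name): name is "scene" or "side" or "wrist"; returns the picture (400x640x3 uint8, blue, green, red); there is no depth.
- r.camera_params(name): a dict with "K" (3x3 intrinsics, pixels), "D" ([k1, k2, p1, p2, k3] as OpenCV has them; the pictures are not rectified), "rvec" (rotation vector, rad) and "tvec" (3), from world to camera coordinates, as OpenCV has them. Camera axes: x right, y down, z forward; pixel columns grow to the right and rows downward; lengths in m; the calibration is good to about 2 mm. A picture is of the moment at which its call begins: read the wrist's pose just before it. camera_params takes no time and is no camera call; for the wrist camera it gives the pose at the moment of the call.
- r.close_job(): hands the job in, once; it reports no verdict.
The state is a dict: "time_s": time; "joints": joint angles; "qd": joint speeds; "joint_torque": joint torques, N m; "tcp_pos": TCP position; "eef_rot": TCP orientation; "contact_force": force on the tool from outside, world axes, zero at the start; "moment": the same for the moment, N m; "gripper_width": finger opening in m.
Only numpy, scipy, OpenCV 4.12 (cv2) and the standard library are available. Lean on these libraries where they do the work, as an engineer would, in place of code of your own. Each camera call takes 0.05 s, during which the arm holds its last target. There are 200 camera calls.

## Working session

There is one attempt and no reset: what is moved stays moved. The work goes in short steps, Python scripts to look and compute and a tool call to move; the robot and the scene stay as the last step left them, time stands still between calls to the robot, and variables do not carry over. Pictures are saved under pics/ and viewed, about 8 in all and at most 12, crops included, and the job is handed in when it is done.

Besides the shell and the picture viewer there is one more tool, called after ">>>" by a JSON object that holds its "fn" and its "kwargs". carry_out: Moves the arm, as the interface text tells. Its arguments: {"type":"object","properties":{"moves":{"type":"array"},"squeeze":{"type":"number"}},"required":["moves"]}

```bash
ls; mkdir -p pics; cat > h.py <<'E'
import numpy as np, cv2
from plant import r
def ray(name,px,P=None):
    P=P or r.camera_params(name); K=np.array(P["K"],float);D=np.array(P["D"],float)
    R=cv2.Rodrigues(np.array(P["rvec"],float))[0];t=np.array(P["tvec"],float).ravel()
    u=cv2.undistortPoints(np.array([[px]],float),K,D)[0,0]
    d=R.T@np.array([u[0],u[1],1]);return -R.T@t,d/np.linalg.norm(d)
def plane(name,px,z,P=None):
    o,d=ray(name,px,P);return o+d*(z-o[2])/d[2]
def tri(rays):
    A=np.zeros((3,3));b=np.zeros(3)
    for o,d in rays:
        M=np.eye(3)-np.outer(d,d);A+=M;b+=M@o
    p=np.linalg.solve(A,b);return p,[np.linalg.norm(np.cross(p-o,d)) for o,d in rays]
def proj(name,pts,P=None):
    P=P or r.camera_params(name)
    return cv2.projectPoints(np.array(pts,float),np.array(P["rvec"],float),np.array(P["tvec"],float),np.array(P["K"],float),np.array(P["D"],float))[0][:,0]
E
python3 - <<'E'
from h import *
for n in("scene","side","wrist"):
    im=r.capture(n);cv2.imwrite(f"pics/{n}0.png",im)
s=r.get_state();print(s,r.tcp_to_grasp)
E
```

```text
pics
{'time_s': 0.15, 'joints': array([ 1.65073550e+01,  2.05829747e+01,  6.46134620e-01, -1.45817325e-02,
       -7.01333248e+01, -1.65063607e+01]), 'qd': array([-0.02729177, -0.16910313,  0.15406222, -0.04173943, -0.03238358,
       -0.02309125]), 'joint_torque': array([ 1.39394037e-04, -5.83274567e+01,  2.93289685e+01,  7.00122759e+00,
        8.75052094e-03, -9.76538854e-05]), 'tcp_pos': array([ 6.74648553e-01, -1.66162478e-05,  2.25829481e-01]), 'eef_rot': array([  95.45203694,   89.92850805, -174.55193255]), 'contact_force': array([ 0.76213014, -0.66411391, -0.05161064]), 'moment': array([-0.00556755, -0.01986021, -0.0143583 ]), 'gripper_width': 0.08784523819515025} 0.0188
```

View pics/scene0.png

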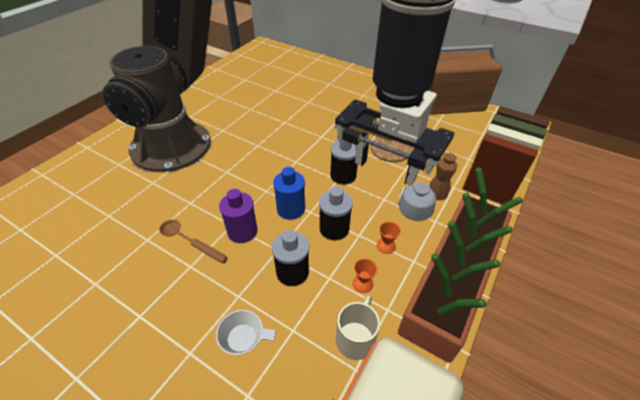

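View pics/side0.png

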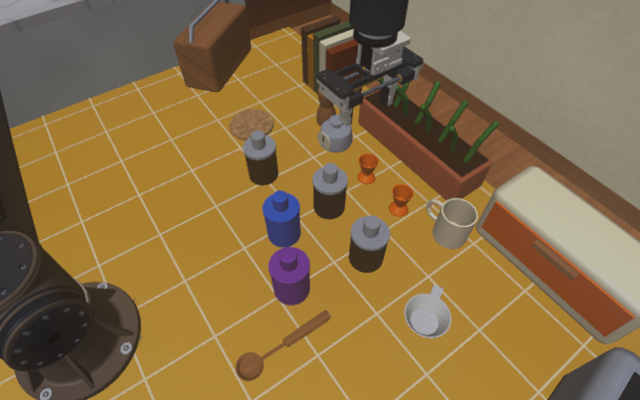

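The dark canisters with steel lids are the ones meant. They are at scene (344,160), (336,212), (291,258) and side (261,158), (330,190), (368,243). The blue one (scene (290,193)) and the purple one (238,216) are decoys. The trivet is at side (251,124). I'll confirm this in one enlarged crop.

```bash
python3 - <<'E'
from h import *
a=cv2.imread("pics/scene0.png")[120:300,220:420];b=cv2.imread("pics/side0.png")[100:280,215:415]
m=np.hstack([cv2.resize(x,None,fx=4,fy=4,interpolation=cv2.INTER_CUBIC)[:,:] for x in(a,b)])
m=cv2.resize(m,(800,360)) 
m=np.vstack([cv2.resize(a[:150],(400*2,600))[:, :]])
cv2.imwrite("pics/c1.png",m)
cv2.imwrite("pics/c2.png",cv2.resize(b[:150+0],(800,600),interpolation=cv2.INTER_CUBIC))
for n in("scene","side"):
    print(n,ray(n,(320,200)))
    print(proj(n,[[.5,0,0],[.6,0,0],[.6,.1,0],[.6,0,.134]]).round(0).tolist())
# cork mask in side
im=cv2.imread("pics/side0.png");hsv=cv2.cvtColor(im,cv2.COLOR_BGR2HSV)
print(hsv[124,245:256:5],hsv[124,210])
E
```

```text
scene (array([ 0.84730971, -0.52286599,  0.71830427]), array([-0.35377644,  0.58329536, -0.73116944]))
[[310.0, 212.0], [344.0, 229.0], [363.0, 203.0], [347.0, 190.0]]
side (array([ 0.22999126, -0.46788748,  0.7498646 ]), array([ 0.35923766,  0.50482158, -0.78492259]))
[[298.0, 218.0], [333.0, 199.0], [309.0, 173.0], [334.0, 160.0]]
[[ 16 120 134]
 [ 15 119 152]
 [ 15 120 138]] [ 19 156 162]
```

View pics/c2.png

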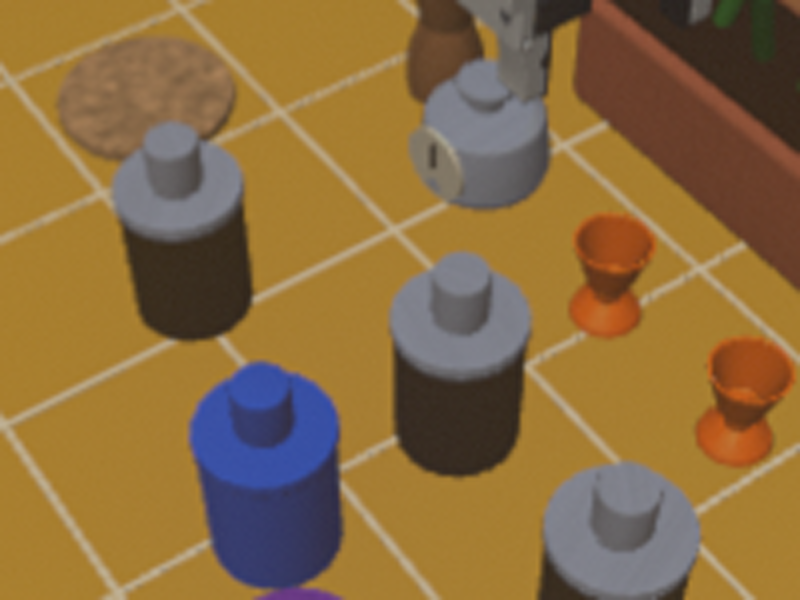

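View pics/c1.png

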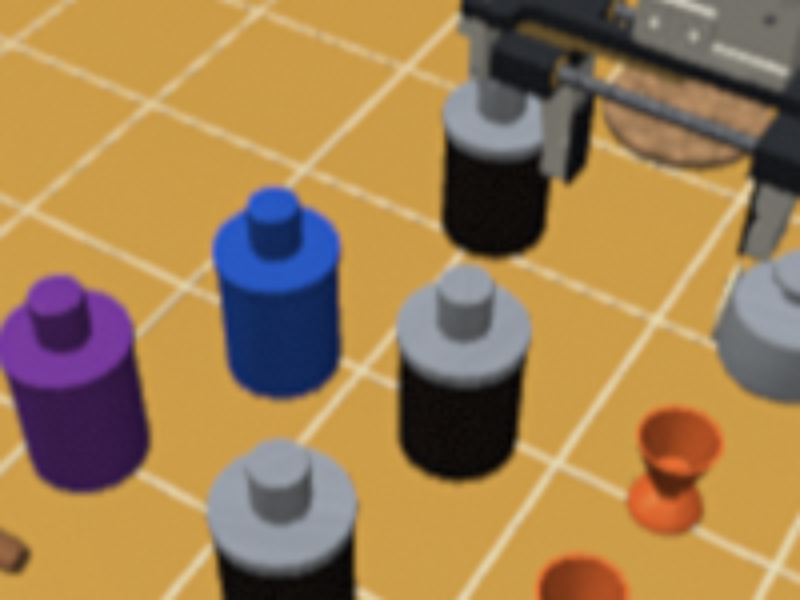

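```bash
python3 - <<'E'
from h import *
sd=lambda x,y:((x+.5)/4-.5+215,(y+.5)/4-.5+100)
sc=lambda x,y:((x+.5)/4-.5+220,(y+.5)/4-.5+120)
for n,a,b in(("B",sd(461,277),sc(466,289)),("C",sd(628,490),sc(279,464)),("Alid",sd(179,187),sc(498,117))):
    print(n,tri([ray("side",a),ray("scene",b)]),plane("side",a,.134),plane("scene",b,.134))
print("A",plane("side",sd(172,144),.134),"lid",plane("side",sd(179,187),.1))
im=cv2.imread("pics/side0.png");hsv=cv2.cvtColor(im,cv2.COLOR_BGR2HSV)
m=cv2.inRange(hsv,(5,70,60),(17,136,190));roi=np.zeros_like(m);roi[100:150,220:285]=255
m=cv2.morphologyEx(m&roi,cv2.MORPH_OPEN,np.ones((3,3)))
c=max(cv2.findContours(m,0,2)[0],key=cv2.contourArea)[:,0];print(c.min(0),c.max(0))
p=np.array([plane("side",q,.012)[:2] for q in c.astype(float)])
(x,y),R=cv2.minEnclosingCircle((p*1000).astype(np.float32));print("trivet",x,y,R)
# rough positions of others
for n,px in(("blue",(266,382)),("egg1",(606,315)),("egg2",(735,440)),("timer",(486,150))):
    print(n,plane("side",sd(*px),{"blue":.134,"timer":.06}.get(n,0)))
P=r.camera_params("wrist");print(ray("wrist",(320,200)),P["K"])
E
```

```text
B (array([ 0.57911771, -0.01243447,  0.12875571]), [np.float64(0.0003000161470162252), np.float64(0.00030001614701632116)]) [ 0.5763041  -0.01591329  0.134     ] [ 0.58155815 -0.01736596  0.134     ]
C (array([ 0.56269531, -0.1686059 ,  0.13090555]), [np.float64(0.00034498043089981214), np.float64(0.00034498043089981127)]) [ 0.56090856 -0.17048081  0.134     ] [ 0.56415078 -0.17007381  0.134     ]
Alid (array([0.50401441, 0.16126437, 0.09748124]), [np.float64(0.0006974860639167992), np.float64(0.0006974860639168705)]) [0.48893571 0.12695686 0.134     ] [0.52440338 0.12005077 0.134     ]
A [0.50284955 0.15938374 0.134     ] lid [0.50323124 0.15979639 0.1       ]
[230 110] [272 139]
trivet 566.1547241210938 336.4840393066406 63.56742477416992
blue [ 0.455873   -0.01779355  0.134     ]
egg1 [0.70688046 0.00481304 0.        ]
egg2 [ 0.70726844 -0.11413176  0.        ]
timer [0.69434019 0.11694998 0.06      ]
(array([ 0.67480787, -0.07239306,  0.3837347 ]), array([ 0.02134863,  0.28160908, -0.9592917 ])) [[356.18459892   0.         328.20940734]
 [  0.         356.18459892 195.39565685]
 [  0.           0.           1.        ]]
```

View pics/wrist0.png

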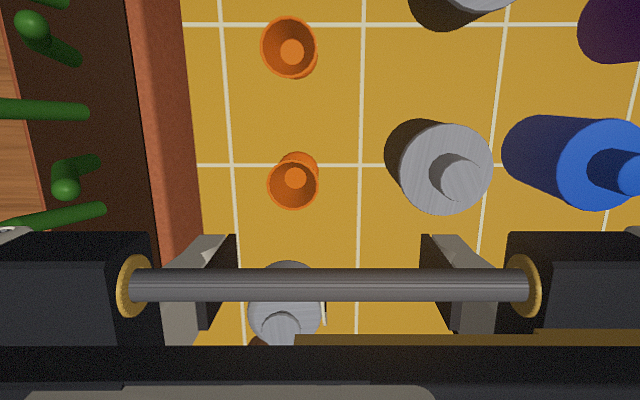

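Wrist view: canister B has its lid at (446,168) and knob at (462,180). The decoys are blue and purple at the right, and the egg cups are at (290,180) and (289,48). I'm moving above B first.

>>> {"fn": "carry_out", "kwargs": {"moves": [[-48,-7,0,0,0,0,100],[-96,-14,0,0,0,0,100],[-96,-14,0,0,0,0,100],[-96,-14,0,0,0,0,100],[-96,-14,0,0,0,0,100]], "squeeze": 40}}

```text
time_s: 0.65
tcp_pos: [0.5798, -0.0138, 0.2269]
eef_rot: [-80.5, 89.9, 9.5]
contact_force: [0.2, 0.7, 0.4]
gripper_width: 0.0875
```

```bash
cat >> h.py <<'E'
def knob(name,guess):
    """find knob-top (z .134) and lid (z .1) circles in the wrist picture near the guessed world xy"""
    P=r.camera_params("wrist");im=r.capture("wrist");cv2.imwrite(f"pics/{name}.png",im)
    g=cv2.GaussianBlur(cv2.cvtColor(im,cv2.COLOR_BGR2GRAY),(3,3),0);out=[]
    for z,rad in((.134,.016),(.1,.0385)):
        c,e=proj("wrist",[[*guess,z],[guess[0]+rad,guess[1],z]],P);pr=np.linalg.norm(c-e)
        h=cv2.HoughCircles(g,cv2.HOUGH_GRADIENT_ALT if False else cv2.HOUGH_GRADIENT,1,5,param1=80,param2=8,minRadius=int(pr-3),maxRadius=int(pr+3))
        h=h[0] if h is not None else np.zeros((0,3));h=h[np.hypot(h[:,0]-c[0],h[:,1]-c[1])<16] if len(h) else h
        print("z",z,"pred",c.round(1),pr.round(1))
        for q in h[:3]: print("  ",q.round(1),plane("wrist",q[:2].astype(float),z,P)[:2].round(4)); cv2.circle(im,(int(q[0]),int(q[1])),int(q[2]),(0,0,255),1)
    cv2.imwrite(f"pics/{name}_m.png",im);print(r.get_state()["tcp_pos"].round(4),r.get_state()["contact_force"].round(2))
E
python3 - <<'E'
from h import *
knob("wB",(.579,-.014))
s=r.get_state();print(s['time_s'],s['eef_rot'])
E
```

```text
z 0.134 pred [329.2 198.1] 21.8
   [328.5 191.5  22.1] [ 0.5795 -0.019 ]
   [329.5 198.5  21. ] [ 0.5788 -0.0137]
z 0.1 pred [329.1 186.6] 46.7
   [330.5 184.5  44. ] [ 0.5779 -0.0158]
   [328.5 189.5  48.4] [ 0.5795 -0.0116]
   [334.5 187.5  48.4] [ 0.5746 -0.0133]
[ 0.5799 -0.0138  0.2266] [ 0.49  0.14 -0.44]
0.7 [-81.00243277  89.96910506   8.99657998]
```

View pics/wB_m.png

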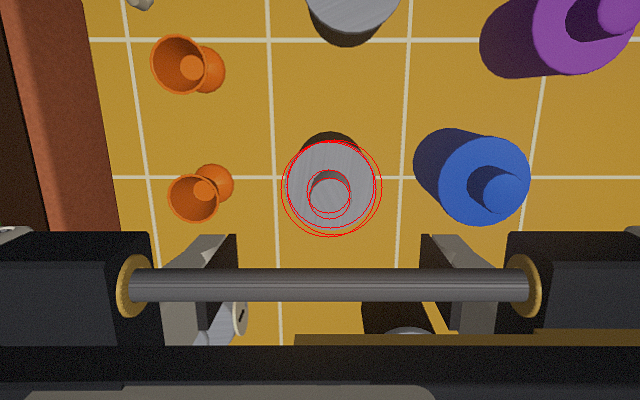

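B is confirmed at about (0.579, -0.014), and the picked circle matches the knob. Next I lower, grip and lift it 40 mm.

>>> {"fn": "carry_out", "kwargs": {"moves": [[-1,0,-40,0,0,0,100],[-1,0,-80,0,0,0,100],[-1,0,-105,0,0,0,100],[-1,0,-121,0,0,0,100],[-1,0,-121,0,0,0,100]]}}

```text
time_s: 1.2
tcp_pos: [0.5771, -0.0142, 0.1024]
eef_rot: [103.7, 89.7, -166.3]
contact_force: [0.4, -0.3, 0.3]
gripper_width: 0.0872
```

>>> {"fn": "carry_out", "kwargs": {"moves": [[0,0,0,0,0,0,20],[0,0,0,0,0,0,20],[0,0,0,0,0,0,20],[0,0,0,0,0,0,20],[0,0,0,0,0,0,20]]}}

```text
time_s: 1.7
tcp_pos: [0.5782, -0.014, 0.1062]
eef_rot: [-74.0, 89.9, 16.0]
contact_force: [-0.2, 0.6, 0.6]
gripper_width: 0.0531
```

>>> {"fn": "carry_out", "kwargs": {"moves": [[0,0,0,0,0,0,20],[0,0,0,0,0,0,20],[0,0,0,0,0,0,20],[0,0,0,0,0,0,20],[0,0,0,0,0,0,20]]}}

```text
time_s: 2.2
tcp_pos: [0.5781, -0.014, 0.1056]
eef_rot: [-91.7, 90.0, -1.7]
contact_force: [0.8, 0.5, -0.3]
gripper_width: 0.0309
```

>>> {"fn": "carry_out", "kwargs": {"moves": [[0,0,0,0,0,0,20],[0,0,5,0,0,0,20],[0,0,15,0,0,0,20],[0,0,25,0,0,0,20],[0,0,30,0,0,0,20]]}}

```text
time_s: 2.7
tcp_pos: [0.5786, -0.0139, 0.1372]
eef_rot: [-80.4, 89.9, 9.6]
contact_force: [-0.2, -0.0, -2.8]
gripper_width: 0.0311
```

>>> {"fn": "carry_out", "kwargs": {"moves": [[0,0,0,0,0,0,20],[0,0,0,0,0,0,20],[0,0,0,0,0,0,20],[0,0,0,0,0,0,20],[0,0,0,0,0,0,20]]}}

```text
time_s: 3.2
tcp_pos: [0.5778, -0.0141, 0.1353]
eef_rot: [107.0, 90.0, -163.0]
contact_force: [-0.5, 0.6, -2.3]
gripper_width: 0.0312
```

>>> {"fn": "carry_out", "kwargs": {"moves": [[0,0,0,0,0,0,20],[0,0,0,0,0,0,20],[0,0,0,0,0,0,20]]}}

```text
time_s: 3.5
tcp_pos: [0.578, -0.014, 0.1355]
eef_rot: [107.4, 90.0, -162.6]
contact_force: [-0.8, -0.2, -2.7]
gripper_width: 0.0309
```

```bash
python3 - <<'E'
from h import *
im=r.capture("side");cv2.imwrite("pics/s1.png",im)
for i in range(6):
    r.capture("wrist");s=r.get_state();print(s['time_s'],s['contact_force'].round(2),s['joint_torque'][1:4].round(2),s['gripper_width'])
print(s['tcp_pos'])
E
```

```text
3.6 [ 0.26 -0.24 -2.8 ] [-49.32  26.48   6.47] 0.03141011311259071
3.65 [ 0.66 -0.55 -2.73] [-49.32  26.48   6.47] 0.03168782384354894
3.7 [-0.08  0.69 -2.02] [-49.32  26.48   6.47] 0.03137113244367973
3.75 [ 0.34  0.11 -1.37] [-49.33  26.48   6.47] 0.031555775958025244
3.8 [ 0.12  0.1  -2.54] [-49.33  26.48   6.47] 0.030899946877913014
3.85 [ 0.67  0.19 -1.32] [-49.33  26.48   6.47] 0.031214943187605287
[ 0.57796735 -0.01403993  0.13555509]
```

B weighs about 2.4 N, so it is empty. I'm putting it back gently and letting go.

>>> {"fn": "carry_out", "kwargs": {"moves": [[0,0,-10,0,0,0,20],[0,0,-20,0,0,0,20],[0,0,-25,0,0,0,20],[0,0,-28,0,0,0,20],[0,0,-30,0,0,0,20]]}}

```text
time_s: 4.35
tcp_pos: [0.5779, -0.0142, 0.1055]
eef_rot: [137.0, 89.9, -133.0]
contact_force: [-5.6, 0.6, 13.9]
gripper_width: 0.0311
```

>>> {"fn": "carry_out", "kwargs": {"moves": [[0,0,0,0,0,0,20],[0,0,0,0,0,0,20],[0,0,0,0,0,0,20],[0,0,0,0,0,0,40],[0,0,0,0,0,0,60]]}}

```text
time_s: 4.85
tcp_pos: [0.5784, -0.014, 0.1059]
eef_rot: [-85.9, 90.0, 4.1]
contact_force: [0.4, 0.0, -0.2]
gripper_width: 0.0386
```

>>> {"fn": "carry_out", "kwargs": {"moves": [[0,0,0,0,0,0,100],[0,0,0,0,0,0,100],[0,0,0,0,0,0,100],[0,0,0,0,0,0,100],[0,0,0,0,0,0,100]]}}

```text
time_s: 5.35
tcp_pos: [0.578, -0.014, 0.1056]
eef_rot: [-24.2, 90.0, 65.8]
contact_force: [0.7, 0.0, -0.9]
gripper_width: 0.0774
```

>>> {"fn": "carry_out", "kwargs": {"moves": [[0,0,20,0,0,0,100],[0,0,60,0,0,0,100],[0,0,100,0,0,0,100],[0,0,121,0,0,0,100],[0,0,121,0,0,0,100]]}}

```text
time_s: 5.85
tcp_pos: [0.5799, -0.0138, 0.2306]
eef_rot: [-80.6, 89.6, 9.5]
contact_force: [-0.4, -0.4, -1.7]
gripper_width: 0.0876
```

>>> {"fn": "carry_out", "kwargs": {"moves": [[-25,45,0,0,0,0,100],[-40,90,0,0,0,0,100],[-60,135,0,0,0,0,100],[-75,174,0,0,0,0,100],[-75,174,0,0,0,0,100]]}}

```text
time_s: 6.35
tcp_pos: [0.5013, 0.1635, 0.226]
eef_rot: [44.0, 90.0, 134.2]
contact_force: [0.0, -0.2, 0.8]
gripper_width: 0.0875
```

```bash
python3 - <<'E'
from h import *
for i in range(4): r.capture("side")
knob("wA",(.503,.160))
E
```

```text
z 0.134 pred [327.8 199.5] 21.9
   [327.5 206.5  22.3] [0.5032 0.1654]
   [326.5 194.5  20.1] [0.5039 0.1562]
   [326.5 201.5  18.8] [0.5039 0.1615]
z 0.1 pred [327.8 187.9] 46.8
   [328.5 190.5  45.1] [0.5024 0.1622]
   [330.5 179.5  44.9] [0.5008 0.1529]
   [320.5 177.5  44.7] [0.5089 0.1512]
[0.5031 0.1591 0.2261] [-0.34 -0.96 -0.53]
```

View pics/wA_m.png

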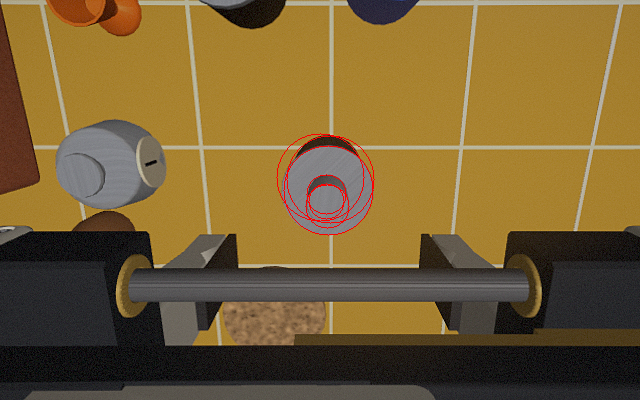

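Canister A sits under the gripper at (328,190), with its knob at (327,201), so A is at about (0.503, 0.161). I'm lowering, gripping and lifting it.

>>> {"fn": "carry_out", "kwargs": {"moves": [[0,2,-40,0,0,0,100],[0,2,-80,0,0,0,100],[0,2,-105,0,0,0,100],[0,2,-121,0,0,0,100],[0,2,-121,0,0,0,50]]}}

```text
time_s: 7.1
tcp_pos: [0.5019, 0.1598, 0.103]
eef_rot: [124.4, 89.7, -145.8]
contact_force: [0.2, 0.1, -0.3]
gripper_width: 0.0838
```

>>> {"fn": "carry_out", "kwargs": {"moves": [[0,0,0,0,0,0,20],[0,0,0,0,0,0,20],[0,0,0,0,0,0,20],[0,0,0,0,0,0,20],[0,0,0,0,0,0,20]]}}

```text
time_s: 7.6
tcp_pos: [0.5032, 0.1621, 0.1061]
eef_rot: [-52.8, 89.9, 37.2]
contact_force: [0.5, -0.4, 0.1]
gripper_width: 0.0454
```

>>> {"fn": "carry_out", "kwargs": {"moves": [[0,0,0,0,0,0,20],[0,0,0,0,0,0,20],[0,0,0,0,0,0,20],[0,0,0,0,0,0,20],[0,0,0,0,0,0,20]]}}

```text
time_s: 8.1
tcp_pos: [0.5034, 0.1622, 0.1058]
eef_rot: [-69.6, 90.0, 20.4]
contact_force: [2.9, -0.3, 0.3]
gripper_width: 0.0311
```

>>> {"fn": "carry_out", "kwargs": {"moves": [[0,0,0,0,0,0,20],[0,0,5,0,0,0,20],[0,0,15,0,0,0,20],[0,0,25,0,0,0,20],[0,0,30,0,0,0,20]]}}

```text
time_s: 8.6
tcp_pos: [0.5031, 0.1621, 0.1367]
eef_rot: [-49.4, 90.0, 40.6]
contact_force: [0.2, 0.4, -6.9]
gripper_width: 0.031
```

>>> {"fn": "carry_out", "kwargs": {"moves": [[0,0,0,0,0,0,20],[0,0,0,0,0,0,20],[0,0,0,0,0,0,20],[0,0,0,0,0,0,20],[0,0,0,0,0,0,20]]}}

```text
time_s: 9.1
tcp_pos: [0.5029, 0.1619, 0.1353]
eef_rot: [126.6, 90.0, -143.4]
contact_force: [-0.1, -0.3, -6.9]
gripper_width: 0.0311
```

>>> {"fn": "carry_out", "kwargs": {"moves": [[0,0,0,0,0,0,20],[0,0,0,0,0,0,20],[0,0,0,0,0,0,20]]}}

```text
time_s: 9.4
tcp_pos: [0.503, 0.162, 0.1355]
eef_rot: [128.6, 90.0, -141.4]
contact_force: [0.2, -0.7, -7.7]
gripper_width: 0.0313
```

```bash
python3 - <<'E'
from h import *
for i in range(6):
    r.capture("side");s=r.get_state();print(s['time_s'],s['contact_force'].round(2),s['gripper_width'])
print(s['tcp_pos'])
E
```

```text
9.45 [-0.43  0.95 -8.05] 0.031145145263750132
9.5 [ 0.01 -0.27 -7.2 ] 0.03134426093078998
9.55 [ 0.17  1.04 -8.29] 0.031127577815218428
9.6 [-0.27 -0.71 -7.57] 0.031382619252869046
9.65 [ 0.14  0.17 -6.71] 0.031172848696751212
9.7 [ 0.04 -0.16 -8.06] 0.031457312093813077
[0.50297263 0.16197998 0.13557969]
```

A weighs about 7.5 N (0.77 kg) against 2.4 N for B, so A holds the brass weight and C can stay untouched. Before travelling I'll cross-check the trivet from the scene camera.

>>> {"fn": "carry_out", "kwargs": {"moves": [[0,0,10,0,0,0,20],[0,0,25,0,0,0,20],[0,0,40,0,0,0,20],[3,10,45,0,0,0,20],[7,20,45,0,0,0,20]]}}

```text
time_s: 10.2
tcp_pos: [0.5108, 0.183, 0.1821]
eef_rot: [-52.0, 89.8, 38.0]
contact_force: [0.5, -0.3, -8.2]
gripper_width: 0.0312
```

```bash
python3 - <<'E'
from h import *
a=r.capture("scene");b=r.capture("wrist");P=r.camera_params("wrist");cv2.imwrite("pics/sc2.png",a)
print(proj("scene",[[.566,.3365,.012]]))
o=proj("scene",[[.566+.062*np.cos(t),.3365+.062*np.sin(t),.012] for t in np.linspace(0,6.28,60)])
a2=cv2.resize(a[90:190,320:460],None,fx=5,fy=5,interpolation=cv2.INTER_CUBIC)
for q in o: cv2.circle(a2,(int((q[0]+.5-320)*5),int((q[1]+.5-90)*5)),1,(0,0,255),-1)
cv2.imwrite("pics/c3.png",a2);print(r.get_state()['tcp_pos'])
E
```

```text
[[389.64808648 146.45149719]]
[0.51073902 0.18372161 0.18046216]
```

View pics/c3.png

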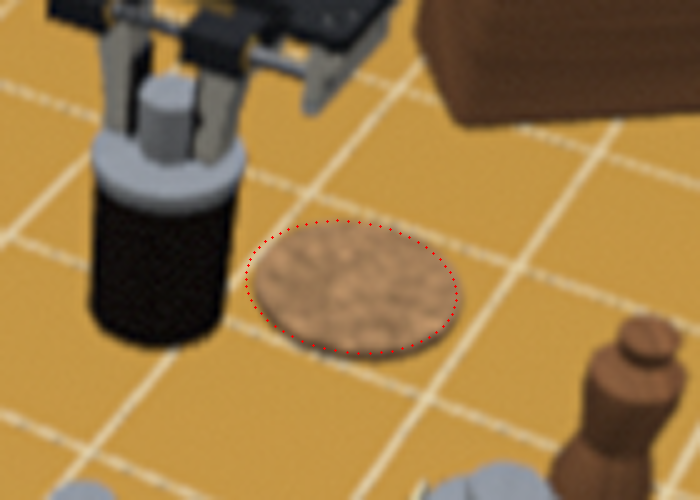

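The predicted circle fits the cork in the scene view to about 1 px, with the true centre 2–3 mm further in +x. I'm moving to (0.568, 0.336).

>>> {"fn": "carry_out", "kwargs": {"moves": [[7,20,0,0,0,0,20],[17,47,0,0,0,0,20],[28,76,0,0,0,0,20],[39,105,0,0,0,0,20],[48,130,0,0,0,0,20]]}}

```text
time_s: 10.8
tcp_pos: [0.5582, 0.3138, 0.1792]
eef_rot: [129.8, 89.9, -140.2]
contact_force: [-0.8, -0.8, -8.1]
gripper_width: 0.0313
```

>>> {"fn": "carry_out", "kwargs": {"moves": [[6,15,0,0,0,0,20],[9,22,0,0,0,0,20],[9,22,0,0,0,0,20],[9,22,0,0,0,0,20],[9,22,0,0,0,0,20]]}}

```text
time_s: 11.3
tcp_pos: [0.5666, 0.3329, 0.1807]
eef_rot: [129.9, 90.0, -140.1]
contact_force: [-0.6, 0.5, -8.1]
gripper_width: 0.0314
```

>>> {"fn": "carry_out", "kwargs": {"moves": [[0,0,-12,0,0,0,20],[0,0,-26,0,0,0,20],[0,0,-38,0,0,0,20],[0,0,-48,0,0,0,20],[0,0,-52,0,0,0,20]]}}

```text
time_s: 11.8
tcp_pos: [0.5663, 0.3333, 0.1264]
eef_rot: [131.6, 89.8, -138.5]
contact_force: [0.3, -0.7, -7.3]
gripper_width: 0.031
```

```bash
python3 - <<'E'
from h import *
for i in range(3):
    a=r.capture("side")
b=r.capture("scene")
m=np.hstack([cv2.resize(x,(400,400),interpolation=cv2.INTER_CUBIC) for x in(a[60:160,200:300],b[80:180,340:440])])
cv2.imwrite("pics/c4.png",m)
s=r.get_state();print(s['tcp_pos'],s['contact_force'],s['time_s'])
E
```

```text
[0.56728408 0.33421626 0.12880967] [-0.28570384  0.05545196 -8.2474767 ] 12.0
```

View pics/c4.png

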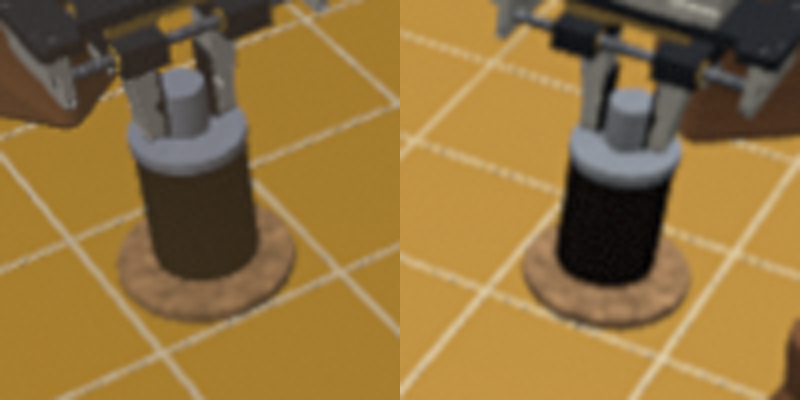

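The canister hangs upright about 11 mm over the middle of the cork in both views. I'm lowering it the rest of the way slowly.

>>> {"fn": "carry_out", "kwargs": {"moves": [[0,2,-3,0,0,0,20],[0,2,-6,0,0,0,20],[0,2,-8,0,0,0,20],[0,2,-9,0,0,0,20],[0,2,-10,0,0,0,20]]}}

```text
time_s: 12.5
tcp_pos: [0.567, 0.336, 0.1185]
eef_rot: [-177.0, 90.0, -87.0]
contact_force: [0.1, -0.1, -9.1]
gripper_width: 0.0312
```

>>> {"fn": "carry_out", "kwargs": {"moves": [[0,0,-0.5,0,0,0,20],[0,0,-1,0,0,0,20],[0,0,-1,0,0,0,20],[0,0,-1,0,0,0,20]]}}

```text
time_s: 12.9
tcp_pos: [0.5671, 0.336, 0.1178]
eef_rot: [-62.7, 90.0, 27.3]
contact_force: [-0.4, -0.3, -5.9]
gripper_width: 0.031
```

Only partly unloaded, so I'm going down a little more.

>>> {"fn": "carry_out", "kwargs": {"moves": [[0,0,-0.5,0,0,0,20],[0,0,-0.7,0,0,0,20],[0,0,-0.7,0,0,0,20],[0,0,-0.7,0,0,0,20]]}}

```text
time_s: 13.3
tcp_pos: [0.5673, 0.336, 0.1178]
eef_rot: [-73.6, 90.0, 16.4]
contact_force: [-3.7, -3.1, 4.7]
gripper_width: 0.0315
```

It is standing on the cork now (+4.7 N). I'm releasing it and moving up clear.

>>> {"fn": "carry_out", "kwargs": {"moves": [[0,0,0,0,0,0,40],[0,0,0,0,0,0,60],[0,0,0,0,0,0,100],[0,0,0,0,0,0,100],[0,0,0,0,0,0,100]]}}

```text
time_s: 13.8
tcp_pos: [0.5671, 0.3361, 0.1168]
eef_rot: [-50.5, 90.0, 39.5]
contact_force: [-0.5, -0.0, 0.4]
gripper_width: 0.0615
```

>>> {"fn": "carry_out", "kwargs": {"moves": [[0,0,0,0,0,0,100],[0,0,0,0,0,0,100],[0,0,20,0,0,0,100],[0,0,60,0,0,0,100],[0,0,100,0,0,0,100]]}}

```text
time_s: 14.3
tcp_pos: [0.5666, 0.3356, 0.2173]
eef_rot: [138.8, 89.9, -131.2]
contact_force: [1.0, 0.6, 0.7]
gripper_width: 0.0873
```

>>> {"fn": "carry_out", "kwargs": {"moves": [[0,0,20,0,0,0,100],[-20,-40,40,0,0,0,100],[-40,-80,40,0,0,0,100],[-60,-120,40,0,0,0,100],[-60,-120,40,0,0,0,100]]}}

```text
time_s: 14.8
tcp_pos: [0.5047, 0.2123, 0.258]
eef_rot: [-20.2, 89.9, 69.7]
contact_force: [0.8, 0.8, -0.0]
gripper_width: 0.0875
```

```bash
python3 - <<'E'
from h import *
for i in range(4): r.capture("wrist")
a=r.capture("side");b=r.capture("scene");s=r.get_state();print(s['time_s'],s['tcp_pos'],s['contact_force'])
m=np.hstack([x[60:300,180:460] for x in(a,b)]);cv2.imwrite("pics/c5.png",cv2.resize(m,(800,343)))
# change in unaffected region vs first picture
for n,x in(("side",a),("scene",b)):
    o=cv2.imread(f"pics/{n}0.png");d=cv2.GaussianBlur(cv2.absdiff(o,x).max(2),(5,5),0)>35
    cs=[cv2.boundingRect(c) for c in cv2.findContours(d.astype(np.uint8),0,2)[0] if cv2.contourArea(c)>8];print(n,cs)
E
```

```text
15.1 [0.50731871 0.21669717 0.2565188 ] [-0.23338995 -0.06064404 -0.27564218]
side [(0, 343, 57, 23), (10, 309, 13, 17), (28, 302, 4, 13), (54, 258, 49, 44), (0, 95, 41, 151), (232, 79, 47, 107), (343, 72, 16, 8), (317, 0, 106, 124), (177, 0, 108, 86)]
scene [(146, 122, 19, 6), (105, 91, 31, 36), (104, 78, 13, 12), (336, 58, 13, 23), (319, 0, 136, 186), (174, 0, 38, 95), (105, 0, 39, 51)]
```

View pics/c5.png

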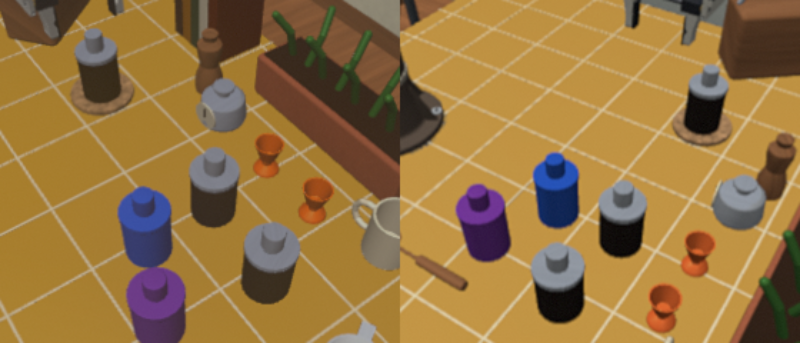

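Canister A stands centred on the cork in both views. B and the bystanders show no pixel change from the first pictures, so I'm handing in.

```bash
python3 -c "
from plant import r
print(r.close_job())"
```

```text
the job is handed in; nothing more can be done
None
```

The heavy canister is standing upright in the middle of the cork trivet, and I handed the job in at about 15 s of the 64 s allowed.

- **Weighing:** I lifted B (about 2.4 N, so empty) and put it back where it was. A weighed about 7.5 N (0.77 kg), so it holds the brass weight. I didn't lift C, because A alone matches the weighted range.
- **Setting down:** I lowered A until the wrist force changed from −8 N to +5 N, then released it. The highest force I read was about 15 N, when B was put back.
- **Last checks:** Both fixed cameras show A upright on the cork, with cork visible around the parts of its base in view. Compared with the first pictures, nothing had changed at B, C or the bystanders. The only changes were around A's old and new places and around the arm.
- **Measurement disagreements:**
  - The two fixed cameras put B's knob a few millimetres apart, so I checked its position with the wrist camera before gripping.
  - The scene view put the trivet's centre 2–3 mm further in +x than the side view, so I aimed between the two.

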